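# Change over the bulb tester

### The job

The bulb test has finished: first turn the tester's knob counterclockwise past its click to off, then slide the jaw open and lift the frosted bulb out. Stand every frosted bulb, the tested one and all those on the shelf, upright in the clear tray; then stand the clear glass bulb upright between the tester's pads, slide the jaw gently up until it holds the glass against the fixed pad, and only then turn the knob clockwise past its click back to on. Leave the torch, the jar and the other things where they are.

Things in the scene. Friction and masses are not known exactly. Their poses are not given: they have to be found in the camera images.
- tester: bulb tester fixed to the shelf. Origin: centre of its underside, x along the slide (away from the knob box), z up. Bed plate 340 (x) by 130 (y) mm, its top 20 mm high, on which bulbs stand. Knob box from x=-170 to -70 mm, 110 mm wide, its top at z=90 mm; a rubber fixed pad on its +x side has its face at x=-64 mm (90 mm wide in y, z 22 to 72 mm). The jaw slides along x on the +x half
- jaw: the tester's sliding jaw; its origin is at the tester's origin when fully shut and moves along the tester's x from 0 to 75 mm as it opens. Its rubber pad's face lies 34 mm on the -x side of its origin, so the gap between pads is 30 mm + travel (60 mm bulb: travel about 31 mm; 46 mm bulb: about 16 mm). Jaw block 90 mm wide (y), 24 mm thick, top at z=75 mm. Stays where it is left; about 3 N to slide
- jaw_handle (a point): centre of the top of the jaw's black upright handle: 30 mm (tester x) by 18 mm (tester y), upright sides from z=45 to 115 mm, 45 mm on the +x side of the jaw's origin
- test_knob (a joint): test knob angle in rad: 0 = on (as found at the start), 1.05 = off (the end stops). Grows counterclockwise seen from above. A spring detent resists with up to about 0.12 N m, highest at the middle (0.525), then snaps on to the further stop
- knob_grip (a point): centre of the top of the knob's black bar grip, on the knob's axis (120 mm on the -x side of the tester's origin, 132 mm high); the point's x axis runs along the bar. Bar 56 mm long, 14 mm thick, 26 mm tall; below it a disc of 60 mm diameter. The bar lies along the tester's x at on, and is turned 1.05 rad (60 degrees) counterclockwise, seen from above, at off
- tray: clear acrylic open tray, fixed, 200 by 200 mm outside, walls 5 mm thick and 35 mm high, floor 5 mm thick. Origin: centre of its underside, sides along x and y. Room for four bulbs, about 90 mm apart
- lamp_clamped: the tested bulb, at the start between the tester's pads: frosted LED bulb standing upright on its flat end, cap up: white cylinder 60 mm diameter and 66 mm tall, then a grey neck 38 mm diameter from 66 to 102 mm (best gripped here), then a steel bayonet cap 22 mm diameter to 123 mm; 130 g, most of it in the bottom 30 mm. Origin: centre of its underside, z up along the bulb
- lamp1: one of up to three on the shelf (may be absent): frosted LED bulb standing upright on its flat end, cap up: white cylinder 60 mm diameter and 66 mm tall, then a grey neck 38 mm diameter from 66 to 102 mm (best gripped here), then a steel bayonet cap 22 mm diameter to 123 mm; 130 g, most of it in the bottom 30 mm. Origin: centre of its underside, z up along the bulb
- lamp2: one of up to three on the shelf (may be absent): frosted LED bulb standing upright on its flat end, cap up: white cylinder 60 mm diameter and 66 mm tall, then a grey neck 38 mm diameter from 66 to 102 mm (best gripped here), then a steel bayonet cap 22 mm diameter to 123 mm; 130 g, most of it in the bottom 30 mm. Origin: centre of its underside, z up along the bulb
- lamp3: one of up to three on the shelf (may be absent): frosted LED bulb standing upright on its flat end, cap up: white cylinder 60 mm diameter and 66 mm tall, then a grey neck 38 mm diameter from 66 to 102 mm (best gripped here), then a steel bayonet cap 22 mm diameter to 123 mm; 130 g, most of it in the bottom 30 mm. Origin: centre of its underside, z up along the bulb
- spare: the clear glass bulb, slimmer, standing upright on its flat end, cap up: glass cylinder 46 mm diameter and 75 mm tall, glass neck 28 mm diameter from 75 to 106 mm (best gripped here), brass cap 22 mm diameter to 128 mm; 120 g. Origin: centre of its underside
- torch: bystander: grey plastic torch standing on its 48 mm head, 34 mm barrel, 130 mm tall. Origin: centre of its underside
- jar: bystander: glass jar with a steel lid, 56 mm diameter, 65 mm tall. Origin: centre of its underside
- screwdriver: bystander: blue screwdriver tester 170 mm long lying at the back of the shelf
There are look-alikes about, which are no part of the job. What is shaped like the lamp2 but blue or orange is not meant.

How it is judged:
On the way, in this order (a step that is already met when the one before it is completed fails the run):
1. the knob is turned back past its click to off (value of joint test_knob above 0.85 rad), for 0.2 s.
2. the jaw is slid open, at least 15 mm clear of the tested bulb (x of jaw in the frame of tester above 0.046 m and value of joint test_knob above 0.85 rad), for 0.2 s.
3. the tested bulb is lifted out of the tester (z of lamp_clamped in the frame of tester above 0.06 m and value of joint test_knob above 0.85 rad), for 0.1 s.
4. the glass bulb stands between the pads and the jaw bears on it, the knob still off (x of spare in the frame of tester between -0.05 and -0.0365 m and y of spare in the frame of tester between -0.03 and 0.03 m and z of spare in the frame of tester between 0.016 and 0.026 m and angle between spare's own z axis and vertical below 0.12 rad and x of jaw in the frame of tester between 0.0115 and 0.019 m and contact force between jaw and spare above 0.3 N and value of joint test_knob above 0.85 rad), for 0.1 s.
5. the knob is turned past its click to on (value of joint test_knob below 0.2 rad), for 0.2 s.
At the end, for the whole second after the job is handed in: Every frosted bulb present stands upright (within 0.15 rad) and at rest on the floor of the tray; the glass bulb stands upright on the tester's bed against the fixed pad (within 4 mm) with the jaw closed up to it (within 3 mm); the knob is past its click at on (below 0.2 rad) (x of lamp_clamped in the frame of tray between -0.075 and 0.075 m and y of lamp_clamped in the frame of tray between -0.075 and 0.075 m and z of lamp_clamped in the frame of tray between -0.002 and 0.012 m and angle between each of lamp_clamped, lamp1, lamp2, lamp3's own z axis and vertical below 0.15 rad and linear speed of each of lamp_clamped, lamp1, lamp2, lamp3, spare below 0.03 m/s and x of lamp1 in the frame of tray between -0.075 and 0.075 m and y of lamp1 in the frame of tray between -0.075 and 0.075 m and z of lamp1 in the frame of tray between -0.002 and 0.012 m and x of lamp2 in the frame of tray between -0.075 and 0.075 m and y of lamp2 in the frame of tray between -0.075 and 0.075 m and z of lamp2 in the frame of tray between -0.002 and 0.012 m and x of lamp3 in the frame of tray between -0.075 and 0.075 m and y of lamp3 in the frame of tray between -0.075 and 0.075 m and z of lamp3 in the frame of tray between -0.002 and 0.012 m and x of spare in the frame of tester between -0.05 and -0.0365 m and y of spare in the frame of tester between -0.03 and 0.03 m and z of spare in the frame of tester between 0.016 and 0.026 m and angle between spare's own z axis and vertical below 0.12 rad and x of jaw in the frame of tester between 0.0115 and 0.019 m and value of joint test_knob below 0.2 rad); the robot touches nothing.
It fails at once if the jaw squeezes the glass bulb with more than 40 N (contact force between jaw and spare above 40 N).
It fails at once if the torch, the jar or the screwdriver is shoved more than 6 cm, or the torch is knocked over (distance of any of torch, jar, screwdriver from where it was at the start of the episode above 0.06 m or angle between torch's own z axis and vertical above 0.6 rad).
It fails at once if a bulb falls off the shelf (height (world z) of any of lamp_clamped, lamp1, lamp2, lamp3, spare below -0.05 m).
Of lamp1, lamp2, lamp3 only 1 to 3 are there at a start; the rules pass over those that are not, and their reading is None.
At some moment in a run one of lamp1, lamp2, lamp3 may be knocked a few centimetres aside while the robot is not near it.
It also fails if it takes over 210 s, if anything falls off the work surface, if the arm or the gripper's body presses on something with over 40 N, if the wrist force passes 120 N, or if a joint passes its speed limit or range.

### The arm

A 6-joint arm with a two-finger parallel gripper is mounted at the origin on the work surface. World frame = base frame: x ahead of the robot, y to its left, z up, the work surface at z = 0. Lengths are in m, angles in rad, forces in N, time in s.
With the tool pointing down it reaches from about 0.4 to 0.925 m from the base axis. Payload 12.5 kg.
Tool frame: the origin (TCP) lies between the finger pads; the fingertips stand 22 mm ahead of it and the grasp point (between the pads) lies 3 mm ahead of it (manip.finger_overhang is the distance from the TCP to the fingertips, in m); z points along the fingers, y is the line along which they close (so a half turn about z gives the same grasp; the last joint's range is limited). The gripper opens to 95 mm and grips with 3 to 60 N. Pads are 20 mm wide; open, the fingers measure 119 mm over their backs; the gripper's body (75 mm by 180 mm) begins 59 mm behind the grasp point.
Start: joints at [-1.366, 0.491, 1.559, -0, 1.092, -0.106], TCP at [0.191, -0.595, 0.199] pointing down, gripper open.
Joint ranges: [-3.1, 3.1], [-0.84, 2.19], [0.05, 2.79], [-1.13, 4.28], [0.06, 2.93], [-2.69, 2.69]. Speed limits (rad/s): [2.22, 2.22, 2.79, 3.14, 3.14, 3.14].

### API

Orientations are given as a unit quaternion [w, x, y, z].
In Python, from station import manip gives the robot as it stands.
- The arm moves only by the shell command python3 -m pendant 'ROWS' [FORCE]. ROWS is JSON, a list of rows, each a list of 3 entries, a list of its own where there are three numbers: the shift along the tool's x, y, z in cm, then the turn, a rotation vector about the tool's x, y, z in degrees, then the opening, from -1 (shut) to 1 (fully open). In form: [[[dx, dy, dz], [wx, wy, wz], hand], ...]. A call has 1 to 12 rows; each row is the pose to reach, as a shift and turn from the pose commanded when the call began, along the tool's axes at that moment; what a row does not reach only later rows make up. A row lasts 1/12 s, in which the tool goes at most 41.7 mm and 7.16 degrees, less where a joint would pass 70% of its speed; a pose out of reach is approached as far as the arm can. A call with a gripper value outside its range is refused whole. The fingers move at their own pace and stop on an object; FORCE is the grip in N (left out, the last holds). Time passes only in rows, so rows that repeat a pose let the fingers close. It gives the time, the measured TCP pose, the force, the opening and the grip force at its end, in the units of the state.
- manip.observe(): the state, without advancing time (a new reading comes with each control period).
- manip.grab_frame(name): name is "scene" or "top" or "wrist"; returns a dict with "pixels" (420x560x3 uint8, blue, green, red), "range_z" (420x560 float32, m along the optical axis (not along the pixel's ray), 0 where there is no reading), "K" (3x3 intrinsics, pixels), "world_to_cam" (4x4, takes a point from world to camera coordinates). Camera axes: x right, y down, z forward; pixel columns grow to the right and rows downward; lengths in m; the calibration is good to about 2 mm. A picture is of the moment at which its call begins.
- manip.sign_off(): hands the job in; it is judged then, once.
The state is a dict: "t": time; "joint_pos": joint angles; "joint_vel": joint speeds; "joint_torque": joint torques, N m; "ee_pos": TCP position; "tool_rot": TCP orientation; "ft_force": force on the tool from outside, world axes, zero at the start; "ft_torque": the same for the moment, N m; "finger_gap": opening from 0.0 (shut) to 1.0 (fully open); "gripper_force": force on a finger pad.
Only numpy, scipy, OpenCV 4.12 (cv2) and the standard library are available. Lean on these libraries where they do the work, as an engineer would, in place of code of your own. Each camera call takes 0.05 s, during which the arm holds its last target. There are 200 camera calls.

## Working session

There is one attempt and no reset: what is moved stays moved. The work goes in short steps, Python scripts to look and compute and a shell command to move; the robot and the scene stay as the last step left them, time stands still between calls to the robot, and variables do not carry over. Pictures are saved under pics/ and viewed, at most 14 in all, crops included, and the job is handed in when it is done.

```bash
mkdir -p pics; ls; python3 - <<'E'
from station import manip
import cv2,numpy as np
for n in("scene","top"):
    f=manip.grab_frame(n); cv2.imwrite(f"pics/{n}0.png",f["pixels"]); np.savez(f"{n}0.npz",**f)
    print(n,np.linalg.inv(f["world_to_cam"])[:3].round(3).tolist(),f["K"].tolist())
print(manip.observe())
E
```

```text
pics
scene [[0.105, 0.765, -0.635, 1.225], [0.994, -0.086, 0.06, -0.067], [-0.009, -0.638, -0.77, 0.875]] [[474.9230032357573, 0.0, 283.0728636159904], [0.0, 474.9230032357573, 203.2465028780107], [0.0, 0.0, 1.0]]
top [[0.023, -0.984, 0.177, 0.457], [-1.0, -0.019, 0.023, 0.0], [-0.019, -0.177, -0.984, 1.01]] [[387.6412544811339, 0.0, 279.6408938429461], [0.0, 387.6412544811339, 212.19840753014486], [0.0, 0.0, 1.0]]
{'t': 0.1, 'joint_pos': array([-1.36559608e+00,  4.91496996e-01,  1.55940837e+00,  2.22377259e-05,
        1.09168405e+00, -1.05621438e-01]), 'joint_vel': array([-2.47317903e-05, -4.18034801e-04, -1.03159510e-03,  3.19094622e-04,
        1.59794618e-04,  1.71981692e-03]), 'joint_torque': array([ 1.62145538e-03, -6.13624549e+01, -2.58607525e+01,  6.93751196e-02,
        4.69698559e-02, -6.11118776e-05]), 'ee_pos': array([ 0.19111676, -0.59481541,  0.19851477]), 'tool_rot': array([-4.98254256e-04,  9.87948693e-01,  1.54780915e-01, -1.49516892e-05]), 'ft_force': array([ 0.6202081 , -0.28692924,  0.02256271]), 'ft_torque': array([ 0.01615831, -0.02681016, -0.00928882]), 'gripper_force': 0.0, 'finger_gap': 0.9984640579373065}
```

View pics/scene0.png

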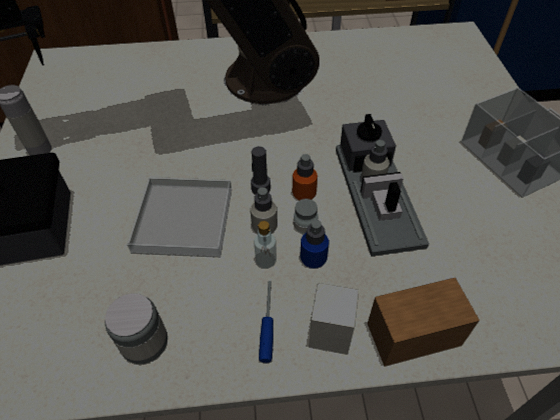

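View pics/top0.png

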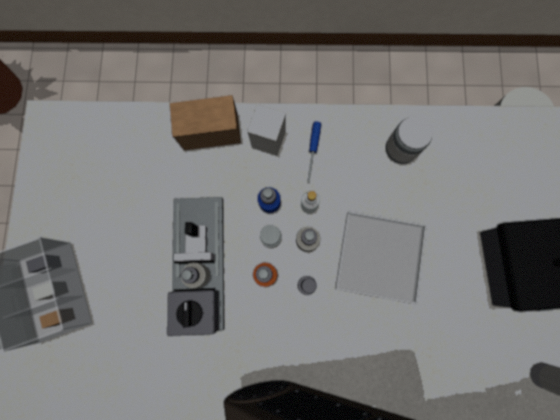

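The top view shows the tester (knob at 190,313; clamped bulb cap at 190,274; jaw handle at 192,230). In the middle are one frosted bulb (308,237), the glass spare (311,198), the torch (308,285), the jar (270,236) and the blue and orange look-alikes. The tray is at (380,257), so there is only one frosted bulb on the shelf.

```bash
cat > h.py <<'E'
import numpy as np,cv2
from station import manip
def cloud(f):
    K=f["K"];z=f["range_z"];v,u=np.mgrid[:z.shape[0],:z.shape[1]]
    P=np.stack([(u-K[0,2])/K[0,0]*z,(v-K[1,2])/K[1,1]*z,z],-1)
    C=np.linalg.inv(f["world_to_cam"]);W=P@C[:3,:3].T+C[:3,3];W[z<=0]=np.nan
    return W
def ray(f,u,v,h):
    K=f["K"];C=np.linalg.inv(f["world_to_cam"]);d=C[:3,:3]@[(u-K[0,2])/K[0,0],(v-K[1,2])/K[1,1],1]
    return C[:3,3]+d*(h-C[2,3])/d[2]
def sel(W,x,y,z):
    m=(W[...,0]>x[0])&(W[...,0]<x[1])&(W[...,1]>y[0])&(W[...,1]<y[1])&(W[...,2]>z[0])&(W[...,2]<z[1])
    return W[m]
def rect(p):
    (c,s,a)=cv2.minAreaRect((p[:,:2]*1000).astype(np.float32)); return np.round(c,1).tolist(),np.round(s,1).tolist(),round(a,2),len(p)
E
python3 - <<'E'
from h import *
for n in("top","scene"):
    f=dict(np.load(n+"0.npz"));W=cloud(f)
    print(n,"table z",np.nanmedian(sel(W,(.3,.8),(-.4,.4),(-.02,.015))[:,2]))
    for nm,z in(("boxtop",(.084,.096)),("bed",(.015,.026)),("knob",(.12,.14)),("disc",(.097,.115)),("handle",(.108,.119))):
        x=(.15,.75)
        p=sel(W,x,(.1,.36),z); 
        if len(p)>3: print(nm,rect(p),p.mean(0).round(3))
    if n=="top":
        for nm,u,v,h in(("lampcl",190,274,.143),("lamp",308,237,.123),("spare",311,198,.128),("torch",308,285,.13),("jar",270,236,.065),("blue",268,193,.123),("or",265,272,.123)):
            w=W[v-4:v+5,u-4:u+5].reshape(-1,3);print(nm,ray(f,u,v,h).round(3),np.nanmedian(w,0).round(3))
        for u,v in((344,213),(425,224),(416,301),(337,287)):print("tray",ray(f,u,v,.035).round(3))
E
```

```text
top table z 0.00037393152385944983
boxtop ([460.1, 228.6], [258.2, 110.2], 3.15, 1711) [0.393 0.222 0.09 ]
bed ([501.8, 231.6], [338.2, 130.8], 3.3, 3071) [0.56  0.226 0.02 ]
knob ([420.0, 224.9], [131.2, 34.3], 0.43, 305) [0.416 0.222 0.128]
disc ([472.2, 230.1], [237.2, 58.6], 4.02, 490) [0.422 0.222 0.107]
handle ([472.5, 227.2], [237.0, 50.4], 3.51, 183) [0.498 0.227 0.113]
lampcl [0.47  0.217 0.143] [0.47  0.218 0.139]
lamp [ 0.56  -0.045  0.123] [ 0.56  -0.045  0.122]
spare [ 0.65  -0.051  0.128] [ 0.651 -0.051  0.126]
torch [ 0.451 -0.046  0.13 ] [ 0.451 -0.046  0.13 ]
jar [0.567 0.045 0.065] [0.567 0.045 0.065]
blue [0.662 0.05  0.123] [0.662 0.05  0.122]
or [0.478 0.051 0.123] [0.478 0.051 0.121]
tray [ 0.633 -0.141  0.035]
tray [ 0.609 -0.344  0.035]
tray [ 0.418 -0.314  0.035]
tray [ 0.448 -0.122  0.035]
scene table z -0.0008436753548797249
boxtop ([464.3, 228.7], [263.6, 109.2], 2.9, 997) [0.416 0.22  0.089]
bed ([503.9, 231.3], [341.9, 130.8], 3.21, 3099) [0.581 0.226 0.019]
knob ([421.8, 219.8], [134.5, 35.2], 6.88, 247) [0.429 0.224 0.128]
disc ([475.6, 226.6], [238.9, 58.5], 1.06, 497) [0.458 0.224 0.106]
handle ([477.0, 224.4], [235.5, 36.6], 7.99, 219) [0.506 0.227 0.113]
```

```bash
cat >> h.py <<'E'
from scipy.spatial.transform import Rotation as R
def to(x,y,z,yaw):
    s=manip.observe();q=s["tool_rot"];A=R.from_quat([q[1],q[2],q[3],q[0]])
    B=R.from_euler("z",yaw,degrees=True)*R.from_euler("x",180,degrees=True)
    d=A.inv();print("shift cm",(d.apply(np.array([x,y,z])-s["ee_pos"])*100).round(2),"rot",np.degrees((d*B).as_rotvec()).round(2))
T0=np.array([.502,.2315]);TY=3.25
def tw(x,y):
    c,s=np.cos(np.radians(TY)),np.sin(np.radians(TY));return T0+[c*x-s*y,s*x+c*y]
E
python3 - <<'E'
from h import *
for n in("top","scene"):
    f=dict(np.load(n+"0.npz"));W=cloud(f);print(n)
    for nm,x,y,h in(("cl",.47,.218,.143),("lamp",.56,-.045,.123),("spare",.651,-.051,.128)):
        p=sel(W,(x-.02,x+.02),(y-.02,y+.02),(h-.006,h+.004));print(nm,len(p),p.mean(0).round(4) if len(p) else "", ((p.min(0)+p.max(0))/2).round(4))
    p=sel(W,(.34,.44),(.17,.28),(.126,.138));print("knob",rect(p))
    p=sel(W,(.55,.63),(.19,.28),(.11,.12));print("handle",rect(p))
print("knob",tw(-.12,0),"handle",tw(.076,0))
to(.5,-.15,.2,3.25);to(*tw(-.12,0),.131,3.25)
E
```

```text
top
cl 78 [0.4678 0.2247 0.1424] [0.4684 0.2246 0.1424]
lamp 72 [ 0.5633 -0.0477  0.1225] [ 0.5634 -0.0475  0.1216]
spare 69 [ 0.6569 -0.0518  0.1276] [ 0.6573 -0.0522  0.1266]
knob ([381.3, 223.8], [53.8, 14.5], 0.71, 165)
handle ([576.4, 234.7], [28.7, 16.1], 3.36, 94)
scene
cl 59 [0.4714 0.2251 0.1408] [0.4717 0.2255 0.1406]
lamp 71 [ 0.5674 -0.0478  0.1213] [ 0.5664 -0.0477  0.1209]
spare 82 [ 0.6599 -0.052   0.126 ] [ 0.659  -0.0519  0.1259]
knob ([383.5, 224.5], [59.1, 13.9], 3.24, 108)
handle ([578.9, 235.0], [31.1, 18.1], 5.98, 91)
knob [0.382193   0.22469687] handle [0.57787777 0.23580865]
shift cm [ 43.01 -32.9   -0.11] rot [-0.06  0.   14.56]
shift cm [ 43.25 -72.17   6.83] rot [-0.06  0.   14.56]
```

```bash
G='[[43,-33,0],[0,0,14.5],1]'; python3 -m pendant '[[[43,-33,0],[0,0,14.5],1],[[43,-33,0],[0,0,14.5],1],[[43,-33,0],[0,0,14.5],1],[[43,-33,0],[0,0,14.5],1],[[43,-33,0],[0,0,14.5],1],[[43,-33,0],[0,0,14.5],1],[[43,-33,0],[0,0,14.5],1],[[43,-33,0],[0,0,14.5],1],[[43,-33,0],[0,0,14.5],1],[[43,-33,0],[0,0,14.5],1],[[43,-33,0],[0,0,14.5],1],[[43,-33,0],[0,0,14.5],1]]' 30
python3 - <<'E'
from h import *
to(*tw(-.12,0),.199,3.25);to(*tw(-.12,0),.131,3.25)
E
```

```text
t: 1.1
ee_pos: [0.4764, -0.182, 0.199]
tool_rot: [0.0, 1.0, 0.029, -0.0]
ft_force: [-0.2, -1.4, -0.1]
finger_gap: 1.0
gripper_force: 0.0
shift cm [ -7.06 -41.14  -0.  ] rot [0.   0.01 0.05]
shift cm [ -7.06 -41.14   6.8 ] rot [0.   0.01 0.05]
```

```bash
python3 -m pendant '[[[-7,-41,0],[0,0,0],0.2],[[-7,-41,0],[0,0,0],0.2],[[-7,-41,0],[0,0,0],0.2],[[-7,-41,0],[0,0,0],0.2],[[-7,-41,0],[0,0,0],0.2],[[-7,-41,0],[0,0,0],0.2],[[-7,-41,0],[0,0,0],0.2],[[-7,-41,0],[0,0,0],0.2],[[-7,-41,0],[0,0,0],0.2],[[-7,-41,0],[0,0,0],0.2],[[-7,-41,0],[0,0,0],0.2],[[-7,-41,0],[0,0,0],0.2]]'
python3 - <<'E'
from h import *
to(*tw(-.12,0),.131,3.25)
E
```

```text
t: 2.1
ee_pos: [0.3813, 0.223, 0.1988]
tool_rot: [0.0, 1.0, 0.031, -0.0]
ft_force: [0.4, -1.3, 0.2]
finger_gap: 0.601
gripper_force: 0.0
shift cm [ 0.11 -0.16  6.78] rot [0.02 0.03 0.32]
```

```bash
python3 -m pendant '[[[0.1,-0.1,3],[0,0,0.3],0],[[0.1,-0.1,5],[0,0,0.3],0],[[0.1,-0.1,6.7],[0,0,0.3],0],[[0.1,-0.1,6.7],[0,0,0.3],0],[[0.1,-0.1,6.7],[0,0,0.3],-1],[[0.1,-0.1,6.7],[0,0,0.3],-1],[[0.1,-0.1,6.7],[0,0,0.3],-1],[[0.1,-0.1,6.7],[0,0,0.3],-1],[[0.1,-0.1,6.7],[0,0,0.3],-1],[[0.1,-0.1,6.7],[0,0,0.3],-1]]' 40
```

```text
t: 2.93
ee_pos: [0.3833, 0.2224, 0.1325]
tool_rot: [-0.0, 1.0, 0.026, 0.0]
ft_force: [0.2, 0.1, 0.1]
finger_gap: 0.136
gripper_force: 0.0
```

```bash
python3 -m pendant '[[[0,0,0],[0,0,-6],-1],[[0,0,0],[0,0,-12],-1],[[0,0,0],[0,0,-18],-1],[[0,0,0],[0,0,-24],-1],[[0,0,0],[0,0,-30],-1],[[0,0,0],[0,0,-36],-1],[[0,0,0],[0,0,-42],-1],[[0,0,0],[0,0,-48],-1],[[0,0,0],[0,0,-54],-1],[[0,0,0],[0,0,-60],-1],[[0,0,0],[0,0,-60],-1],[[0,0,0],[0,0,-60],-1]]' 40
```

```text
t: 3.93
ee_pos: [0.3832, 0.2225, 0.1321]
tool_rot: [0.0, 0.853, 0.521, 0.0]
ft_force: [-0.4, 0.5, -0.3]
finger_gap: 0.003
gripper_force: 0.0
```

```bash
python3 - <<'E'
from h import *
f=manip.grab_frame("scene"); cv2.imwrite("pics/s1.png",cv2.resize(f["pixels"][90:210,300:460],(800,600)))
W=cloud(f);print(rect(sel(W,(.33,.44),(.16,.28),(.1,.11))))
print(manip.finger_overhang)
E
```

```text
([386.0, 224.4], [59.3, 55.8], 78.59, 228)
0.022
```

View pics/s1.png

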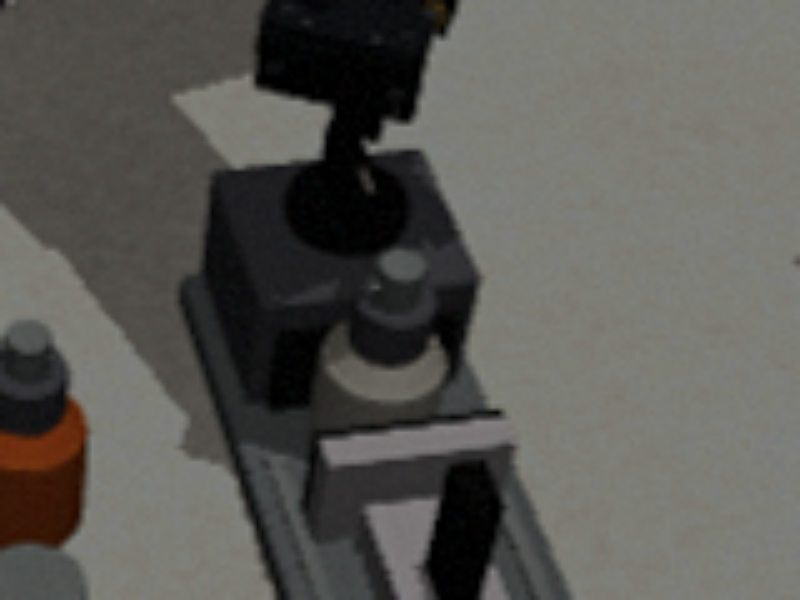

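```bash
python3 -m pendant '[[[0,0,0],[0,0,0],0.2],[[0,0,0],[0,0,0],0.2],[[0,0,0],[0,0,0],0.2],[[0,0,0],[0,0,0],0.2],[[0,0,-3],[0,0,0],0.2],[[0,0,-6],[0,0,0],0.2],[[0,0,-9],[0,0,0],0.2],[[0,0,-12],[0,0,0],0.2],[[0,0,-12],[0,0,0],0.2]]' 40
python3 - <<'E'
from h import *
f=manip.grab_frame("wrist"); cv2.imwrite("pics/w1.png",f["pixels"])
W=cloud(f)
for a in((.122,.138),(.112,.122),(.1,.11)): 
    p=sel(W,(.33,.44),(.16,.28),a); print(a,rect(p) if len(p) else 0)
E
```

```text
t: 4.73
ee_pos: [0.3848, 0.2231, 0.2568]
tool_rot: [0.001, 0.853, 0.522, 0.004]
ft_force: [-0.7, -0.5, 0.5]
finger_gap: 0.569
gripper_force: 0.0
(0.122, 0.138) ([381.7, 224.2], [55.8, 14.2], 3.31, 868)
(0.112, 0.122) ([382.6, 230.7], [7.9, 55.0], 84.81, 87)
(0.1, 0.11) ([382.8, 224.3], [57.0, 59.5], 8.69, 1523)
```

View pics/w1.png

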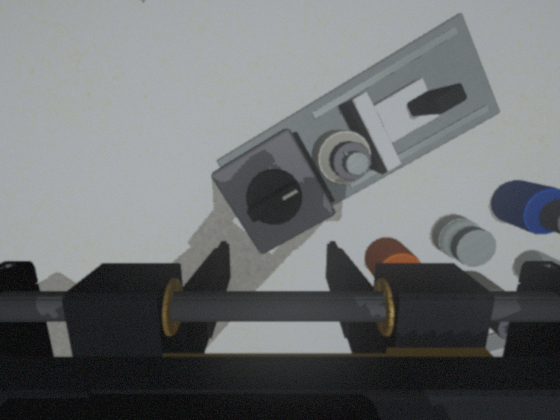

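```bash
python3 - <<'E'
from h import *
f=manip.grab_frame("wrist");s=manip.observe();q=s["tool_rot"];A=R.from_quat([q[1],q[2],q[3],q[0]])
print(A.as_matrix().round(3).tolist(),s["ee_pos"],s["finger_gap"])
for d in(0,.003,.022,.1,.12,.145):
    p=f["world_to_cam"]@np.append(s["ee_pos"]+A.apply([0,0,d]),1);u=f["K"]@p[:3];print(d,(u[:2]/u[2]).round(),p[:3].round(3))
C=np.linalg.inv(f["world_to_cam"]);print(A.inv().apply(C[:3,3]-s["ee_pos"]).round(4),(A.inv().as_matrix()@C[:3,:3]).round(3).tolist())
W=cloud(f)
for (u,v) in((228,250),(225,270),(335,250),(340,270),(200,330),(355,330)):
    print(u,v,A.inv().apply(W[v,u]-s["ee_pos"]).round(4))
E
```

```text
[[0.454, 0.891, 0.002], [0.891, -0.454, 0.001], [0.002, 0.001, -1.0]] [0.38327881 0.22247533 0.25262889] 0.5897459831525501
0 [276. 248.] [-0.001  0.021  0.201]
0.003 [276. 246.] [-0.001  0.021  0.204]
0.022 [276. 236.] [-0.001  0.016  0.223]
0.1 [276. 208.] [-0.001 -0.004  0.298]
0.12 [276. 203.] [-0.001 -0.01   0.317]
0.145 [276. 198.] [-0.001 -0.016  0.341]
[ 0.0728  0.0009 -0.1889] [[0.0, -0.966, -0.259], [1.0, 0.0, 0.001], [-0.001, -0.259, 0.966]]
228 250 [-0.0999 -0.0702  0.2517]
225 270 [-0.0007 -0.0268 -0.0302]
335 250 [ 0.0118  0.0302 -0.0334]
340 270 [ 0.01    0.0291 -0.0534]
200 330 [-0.002  -0.0285 -0.0807]
355 330 [-0.0022  0.0304 -0.0806]
```

```bash
python3 - <<'E'
from h import *
f=manip.grab_frame("wrist");s=manip.observe();q=s["tool_rot"];A=R.from_quat([q[1],q[2],q[3],q[0]])
W=cloud(f);L=A.inv().apply((W-s["ee_pos"]).reshape(-1,3)).reshape(W.shape)
for sg in(-1,1):
    m=(abs(L[...,0])<.03)&(sg*L[...,1]>.015)&(sg*L[...,1]<.07)&(L[...,2]<.05)&(L[...,2]>-.15)
    p=L[m];print(sg,m.sum(),p[:,2].max(),np.sort(p[:,2])[-200::25].round(3),p[p[:,2]>p[:,2].max()-.02].mean(0).round(4))
print(s["t"],s["joint_pos"].round(3),f["range_z"][225:270:4,[228,338,276]].round(3).tolist())
E
```

```text
-1 22996 -0.01733274757615572 [-0.029 -0.028 -0.027 -0.025 -0.024 -0.022 -0.021 -0.02 ] [ 0.0045 -0.0286 -0.0285]
1 23812 -0.016323860261151207 [-0.029 -0.028 -0.027 -0.025 -0.024 -0.023 -0.021 -0.02 ] [ 0.0043  0.03   -0.0279]
4.8833 [ 0.377  0.169  1.905 -0.     1.067  0.848] [[0.4569999873638153, 0.46000000834465027, 0.36399999260902405], [0.46000000834465027, 0.45899999141693115, 0.3659999966621399], [0.46299999952316284, 0.460999995470047, 0.3659999966621399], [0.46399998664855957, 0.4650000035762787, 0.36899998784065247], [0.46399998664855957, 0.4650000035762787, 0.36899998784065247], [0.4650000035762787, 0.17399999499320984, 0.3700000047683716], [0.46700000762939453, 0.16899999976158142, 0.46700000762939453], [0.4699999988079071, 0.16500000655651093, 0.47099998593330383], [0.4699999988079071, 0.1599999964237213, 0.47099998593330383], [0.4699999988079071, 0.15700000524520874, 0.47099998593330383], [0.4749999940395355, 0.15299999713897705, 0.4749999940395355], [0.4749999940395355, 0.15199999511241913, 0.4740000069141388]]
```

```bash
python3 - <<'E'
from h import *
s=manip.observe();q=s["tool_rot"];A=R.from_quat([q[1],q[2],q[3],q[0]]);print(s["ee_pos"])
for n in("scene","top"):
    f=manip.grab_frame(n);W=cloud(f);L=A.inv().apply((W-s["ee_pos"]).reshape(-1,3));L=L[(abs(L[:,0])<.05)&(abs(L[:,1])<.08)&(L[:,2]<.08)]
    z=np.sort(L[:,2]);print(n,len(L),z[-8:].round(3),np.histogram(L[:,2],np.arange(-.1,.06,.01))[0])
    print(L[L[:,2]>z[-15]].round(3).tolist())
    if n=="scene":
        cv2.imwrite("pics/s2.png",cv2.resize(f["pixels"][30:180,280:480],(800,600)))
        for d in(0,.022):
            p=f["world_to_cam"]@np.append(s["ee_pos"]+A.apply([0,0,d]),1);u=f["K"]@p[:3];print(d,((u[:2]/u[2])-[280,30])*4)
E
```

```text
[0.38285366 0.22227139 0.25163753]
scene 1802 [-0.015 -0.015 -0.015 -0.014 -0.014 -0.014 -0.014 -0.013] [38 36  1 19 46 47 42 42 32  0  0  0  0  0  0]
[[0.006, -0.029, -0.016], [0.006, -0.029, -0.013], [0.008, -0.029, -0.014], [0.01, -0.027, -0.016], [0.012, -0.029, -0.015], [-0.008, 0.03, -0.016], [-0.008, 0.032, -0.015], [-0.006, 0.033, -0.016], [-0.003, 0.033, -0.014], [-0.001, 0.034, -0.016], [0.001, 0.032, -0.015], [0.003, 0.03, -0.014], [0.008, 0.035, -0.016], [0.01, 0.031, -0.014]]
0 [388.85248109 192.49341983]
0.022 [383.12051399 225.96516679]
top 12184 [-0.095 -0.095 -0.094 -0.093 -0.091 -0.091 -0.091 -0.016] [18  0  0  0  0  0  0  0  1  0  0  0  0  0  0]
[[0.019, 0.051, -0.097], [0.015, 0.051, -0.096], [0.012, 0.051, -0.095], [0.011, 0.052, -0.091], [-0.034, 0.076, -0.094], [0.008, 0.052, -0.095], [0.008, 0.052, -0.091], [0.004, 0.052, -0.095], [0.001, 0.052, -0.097], [0.001, 0.052, -0.093], [-0.002, 0.051, -0.095], [-0.003, 0.052, -0.091], [-0.006, 0.052, -0.095], [-0.012, -0.033, -0.016]]
```

View pics/s2.png

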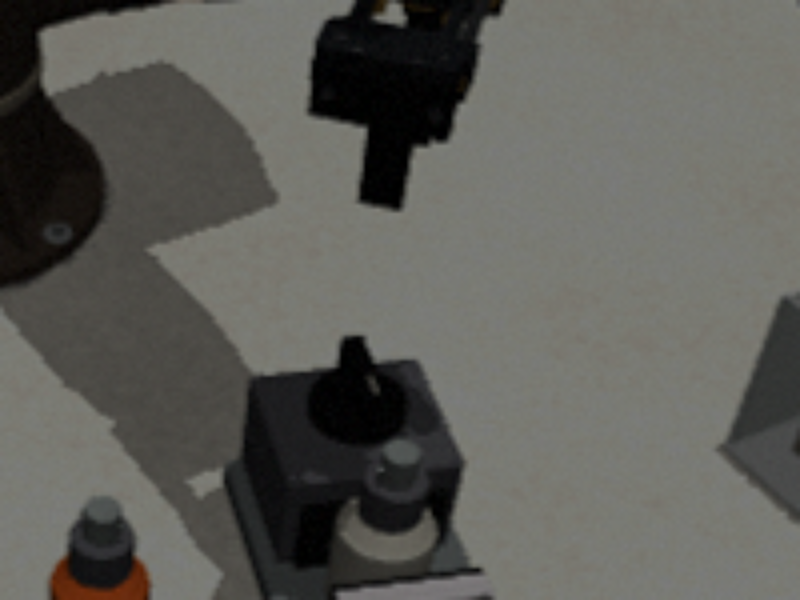

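The fingertips are actually about 15 mm *behind* the reported TCP, not 22 mm ahead: the scene and wrist depth both agree. I'll allow for that, so tip z = ee z + 0.015. The knob hasn't moved.

```bash
python3 - <<'E'
from h import *
to(.382,.2243,.096,3.25)
E
python3 -m pendant '[[[0,0,0],[0,0,7],0],[[0,0,1],[0,0,14],0],[[0,0,2],[0,0,21],0],[[0,0,3],[0,0,28],0],[[0,0,4],[0,0,35],0],[[0,0,5],[0,0,42],0],[[0,0,6],[0,0,49],0],[[0,0,7],[0,0,56],0],[[0,0,8],[0,0,59.8],0],[[0,0,8],[0,0,59.8],0],[[0,0,8],[0,0,59.8],0]]' 40
python3 - <<'E'
from h import *
to(.382,.2243,.096,3.25)
E
```

```text
shift cm [ 0.18 -0.13 15.49] rot [-2.000e-02  1.200e-01  5.975e+01]
t: 5.9
ee_pos: [0.3827, 0.2222, 0.1711]
tool_rot: [0.0, 1.0, 0.029, -0.001]
ft_force: [-0.3, 0.2, -0.2]
finger_gap: 0.502
gripper_force: 0.0
shift cm [-0.04 -0.22  7.51] rot [0.05 0.14 0.09]
```

```bash
python3 -m pendant '[[[0,-0.2,2.5],[0,0,0],0],[[0,-0.2,5],[0,0,0],0],[[0,-0.2,7],[0,0,0],0],[[0,-0.2,7.5],[0,0,0],0],[[0,-0.2,7.5],[0,0,0],0],[[0,-0.2,7.5],[0,0,0],-1],[[0,-0.2,7.5],[0,0,0],-1],[[0,-0.2,7.5],[0,0,0],-1],[[0,-0.2,7.5],[0,0,0],-1],[[0,-0.2,7.5],[0,0,0],-1],[[0,-0.2,7.5],[0,0,0],-1],[[0,-0.2,7.5],[0,0,0],-1]]' 40
```

```text
t: 6.9
ee_pos: [0.3832, 0.2249, 0.0974]
tool_rot: [-0.0, 1.0, 0.028, 0.0]
ft_force: [-1.7, 5.0, 3.2]
finger_gap: 0.145
gripper_force: 40.0
```

Gripped (gap 13.8 mm, 40 N). Turning counterclockwise.

```bash
python3 -m pendant '[[[0,0,0],[0,0,-6],-1],[[0,0,0],[0,0,-12],-1],[[0,0,0],[0,0,-18],-1],[[0,0,0],[0,0,-24],-1],[[0,0,0],[0,0,-30],-1],[[0,0,0],[0,0,-36],-1],[[0,0,0],[0,0,-42],-1],[[0,0,0],[0,0,-48],-1],[[0,0,0],[0,0,-54],-1],[[0,0,0],[0,0,-60],-1],[[0,0,0],[0,0,-60],-1],[[0,0,0],[0,0,-60],-1]]' 40
python3 -m pendant '[[[0,0,0],[0,0,0],0.2],[[0,0,0],[0,0,0],0.2],[[0,0,0],[0,0,0],0.2],[[0,0,0],[0,0,0],0.2],[[0,0,-3],[0,0,0],0.2],[[0,0,-6],[0,0,0],0.2],[[0,0,-9],[0,0,0],0.2],[[0,0,-12],[0,0,0],0.2],[[0,0,-12],[0,0,0],0.2],[[0,0,-12],[0,0,0],0.2]]' 40
python3 - <<'E'
from h import *
f=manip.grab_frame("wrist");W=cloud(f)
print(rect(sel(W,(.33,.44),(.16,.28),(.122,.138))))
p=sel(W,(.54,.65),(.19,.28),(.108,.12));print("handle",rect(p) if len(p) else 0)
p=sel(W,(.45,.49),(.2,.25),(.136,.148));print("cap",rect(p) if len(p) else 0)
to(.578,.2355,.17,3.25)
E
```

```text
t: 7.9
ee_pos: [0.3825, 0.2258, 0.0974]
tool_rot: [-0.001, 0.852, 0.524, 0.001]
ft_force: [-7.1, 16.8, 4.3]
finger_gap: 0.146
gripper_force: 40.0
t: 8.73
ee_pos: [0.3835, 0.2244, 0.218]
tool_rot: [0.0, 0.852, 0.524, 0.001]
ft_force: [-0.4, -0.3, -1.2]
finger_gap: 0.601
gripper_force: 0.0
([382.0, 224.5], [55.3, 13.8], 63.77, 1026)
handle ([576.7, 235.5], [30.5, 18.3], 3.81, 886)
cap ([468.1, 224.9], [21.0, 21.0], 65.12, 618)
shift cm [ 9.81 16.9   4.69] rot [ 2.000e-02 -2.000e-02  5.995e+01]
```

```bash
python3 -m pendant '[[[2,3.5,0],[0,0,7],0.2],[[4,7,0],[0,0,14],0.2],[[6,10,0],[0,0,21],0.2],[[8,13,0],[0,0,28],0.2],[[9.7,16.8,0],[0,0,35],0.2],[[9.7,16.8,0],[0,0,42],0.2],[[9.7,16.8,0],[0,0,49],0],[[9.7,16.8,2],[0,0,56],0],[[9.7,16.8,4],[0,0,60],0],[[9.7,16.8,4.7],[0,0,60],0],[[9.7,16.8,4.7],[0,0,60],0]]' 20
python3 - <<'E'
from h import *
to(.577,.2357,.07,3.25)
E
```

```text
t: 9.7
ee_pos: [0.5755, 0.2348, 0.1668]
tool_rot: [0.001, 1.0, 0.029, -0.003]
ft_force: [-0.4, -0.3, -0.6]
finger_gap: 0.5
gripper_force: 0.0
shift cm [ 0.21 -0.1   9.68] rot [0.08 0.31 0.1 ]
```

```bash
python3 -m pendant '[[[0.1,-0.1,3],[0,0,0],0],[[0.1,-0.1,6],[0,0,0],0],[[0.1,-0.1,9],[0,0,0],0],[[0.1,-0.1,9.7],[0,0,0],0],[[0.1,-0.1,9.7],[0,0,0],0],[[0.1,-0.1,9.7],[0,0,0],-1],[[0.1,-0.1,9.7],[0,0,0],-1],[[0.1,-0.1,9.7],[0,0,0],-1],[[0.1,-0.1,9.7],[0,0,0],-1],[[0.1,-0.1,9.7],[0,0,0],-1],[[0.1,-0.1,9.7],[0,0,0],-1],[[0.1,-0.1,9.7],[0,0,0],-1]]' 20
python3 -m pendant '[[[0.5,0,0],[0,0,0],-1],[[1,0,0],[0,0,0],-1],[[1.5,0,0],[0,0,0],-1],[[2,0,0],[0,0,0],-1],[[2.5,0,0],[0,0,0],-1],[[3,0,0],[0,0,0],-1],[[3.4,0,0],[0,0,0],-1],[[3.6,0,0],[0,0,0],-1],[[3.6,0,0],[0,0,0],-1],[[3.6,0,0],[0,0,0],-1]]' 20
python3 -m pendant '[[[0,0,0],[0,0,0],0],[[0,0,0],[0,0,0],0],[[0,0,0],[0,0,0],0],[[0,0,-4],[0,0,0],0],[[0,0,-8],[0,0,0],0],[[0,0,-12],[0,0,0],0],[[0,0,-14],[0,0,0],0],[[0,0,-14],[0,0,0],0]]' 20
python3 - <<'E'
from h import *
f=manip.grab_frame("wrist");W=cloud(f)
for nm,b in(("handle",((.57,.68),(.19,.28),(.108,.12))),("cap",((.43,.51),(.19,.26),(.132,.148))),("knob",((.33,.44),(.16,.28),(.122,.138)))):
    p=sel(W,*b);print(nm,rect(p) if len(p) else 0)
to(.4685,.2250,.21,3.25)
E
```

```text
t: 10.7
ee_pos: [0.578, 0.2362, 0.0739]
tool_rot: [0.0, 1.0, 0.028, 0.001]
ft_force: [-1.7, -2.4, 7.7]
finger_gap: 0.188
gripper_force: 20.0
t: 11.53
ee_pos: [0.6142, 0.2382, 0.0739]
tool_rot: [0.0, 1.0, 0.028, 0.001]
ft_force: [1.2, -2.0, 6.2]
finger_gap: 0.187
gripper_force: 20.0
t: 12.2
ee_pos: [0.6152, 0.2389, 0.2184]
tool_rot: [-0.001, 1.0, 0.028, 0.004]
ft_force: [0.2, -0.3, 0.2]
finger_gap: 0.499
gripper_force: 0.0
handle ([614.2, 237.4], [29.8, 17.7], 2.92, 637)
cap ([477.8, 225.8], [4.5, 16.6], 5.69, 59)
knob 0
shift cm [-14.63   0.54   0.47] rot [-0.05 -0.24 -0.04]
```

```bash
python3 -m pendant '[[[-4,0.2,0],[0,0,0],0.3],[[-8,0.4,0],[0,0,0],0.3],[[-12,0.5,0],[0,0,0],0.3],[[-14.6,0.5,0.5],[0,0,0],0.3],[[-14.6,0.5,0.5],[0,0,0],0.3],[[-14.6,0.5,0.5],[0,0,0],0.3],[[-14.6,0.5,0.5],[0,0,0],0.3]]' 15
python3 - <<'E'
from h import *
to(.4683,.2250,.078,3.25)
E
```

```text
t: 12.83
ee_pos: [0.4686, 0.2253, 0.2074]
tool_rot: [0.0, 1.0, 0.028, -0.0]
ft_force: [0.9, -0.1, 0.2]
finger_gap: 0.648
gripper_force: 0.0
shift cm [-0.03  0.02 12.94] rot [ 0.01  0.02 -0.04]
```

```bash
python3 -m pendant '[[[0,0,4],[0,0,0],0.3],[[0,0,8],[0,0,0],0.3],[[0,0,11],[0,0,0],0.3],[[0,0,12.9],[0,0,0],0.3],[[0,0,12.9],[0,0,0],0.3],[[0,0,12.9],[0,0,0],-1],[[0,0,12.9],[0,0,0],-1],[[0,0,12.9],[0,0,0],-1],[[0,0,12.9],[0,0,0],-1],[[0,0,12.9],[0,0,0],-1],[[0,0,12.9],[0,0,0],-1],[[0,0,12.9],[0,0,0],-1]]' 15
python3 -m pendant '[[[0,0,-1],[0,0,0],-1],[[0,0,-3],[0,0,0],-1],[[0,0,-6],[0,0,0],-1],[[0,0,-9],[0,0,0],-1],[[0,0,-13],[0,0,0],-1],[[0,0,-17],[0,0,0],-1],[[0,0,-20],[0,0,0],-1],[[0,0,-20],[0,0,0],-1],[[0,0,-20],[0,0,0],-1]]' 15
python3 - <<'E'
from h import *
f=manip.grab_frame("scene");W=cloud(f);cv2.imwrite("pics/s3.png",f["pixels"])
f=dict(np.load("scene0.npz"));W=cloud(f);p=sel(W,(.38,.68),(-.38,-.08),(.027,.042));print(rect(p))
f=dict(np.load("top0.npz"));W=cloud(f);p=sel(W,(.38,.68),(-.38,-.08),(.027,.042));print(rect(p))
E
```

```text
t: 13.83
ee_pos: [0.4687, 0.2255, 0.0801]
tool_rot: [-0.0, 1.0, 0.028, 0.001]
ft_force: [0.2, 1.6, 6.7]
finger_gap: 0.397
gripper_force: 15.0
t: 14.58
ee_pos: [0.4681, 0.2252, 0.2808]
tool_rot: [-0.0, 1.0, 0.028, 0.002]
ft_force: [-0.9, -0.0, -1.9]
finger_gap: 0.399
gripper_force: 15.0
([526.0, -233.3], [200.8, 204.6], 80.75, 960)
([524.8, -233.7], [200.6, 200.1], 81.04, 759)
```

View pics/s3.png

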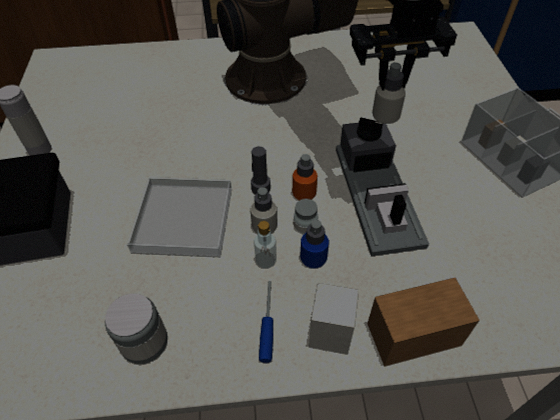

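```bash
python3 - <<'E'
from h import *
to(.480,-.2675,.28,3.25)
E
python3 -m pendant '[[[-1.6,49,0],[0,0,0],-1],[[-1.6,49,0],[0,0,0],-1],[[-1.6,49,0],[0,0,0],-1],[[-1.6,49,0],[0,0,0],-1],[[-1.6,49,0],[0,0,0],-1],[[-1.6,49,0],[0,0,0],-1],[[-1.6,49,0],[0,0,0],-1],[[-1.6,49,0],[0,0,0],-1],[[-1.6,49,0],[0,0,0],-1],[[-1.6,49,0],[0,0,0],-1],[[-1.6,49,0],[0,0,0],-1],[[-1.6,49,0],[0,0,0],-1]]' 15
python3 - <<'E'
from h import *
to(.480,-.2675,.068,3.25)
E
```

```text
shift cm [-1.51 49.24 -0.09] rot [ 0.   -0.01 -0.04]
t: 15.63
ee_pos: [0.4785, -0.2676, 0.2771]
tool_rot: [-0.001, 1.0, 0.027, -0.001]
ft_force: [0.5, 0.4, -0.7]
finger_gap: 0.394
gripper_force: 15.0
shift cm [ 0.21  0.03 20.91] rot [-0.1   0.15 -0.11]
```

```bash
python3 -m pendant '[[[0,0,4],[0,0,0],-1],[[0,0,8],[0,0,0],-1],[[0,0,12],[0,0,0],-1],[[0,0,16],[0,0,0],-1],[[0,0,19],[0,0,0],-1],[[0,0,20.3],[0,0,0],-1],[[0,0,20.7],[0,0,0],-1],[[0,0,20.9],[0,0,0],-1],[[0,0,21],[0,0,0],-1],[[0,0,21],[0,0,0],-1]]' 15
```

```text
t: 16.47
ee_pos: [0.4797, -0.2651, 0.0696]
tool_rot: [0.0, 1.0, 0.028, 0.0]
ft_force: [0.4, -0.7, -1.6]
finger_gap: 0.395
gripper_force: 15.0
```

```bash
python3 -m pendant '[[[0,0,0.2],[0,0,0],-1],[[0,0,0.4],[0,0,0],-1],[[0,0,0.5],[0,0,0],-1],[[0,0,0.5],[0,0,0],-1]]' 15
```

```text
t: 16.8
ee_pos: [0.4801, -0.2651, 0.0651]
tool_rot: [0.001, 1.0, 0.028, 0.001]
ft_force: [0.2, 3.1, 7.7]
finger_gap: 0.396
gripper_force: 15.0
```

Contact is at the expected height. Release it, lift, and measure the shelf lamp again.

```bash
python3 -m pendant '[[[0,0,0],[0,0,0],0.3],[[0,0,0],[0,0,0],0.3],[[0,0,0],[0,0,0],0.3],[[0,0,0],[0,0,0],0.3],[[0,0,0],[0,0,0],0.3],[[0,0,-3],[0,0,0],0.3],[[0,0,-7],[0,0,0],0.3],[[0,0,-11],[0,0,0],0.3],[[0,0,-15],[0,0,0],0.3],[[0,0,-16],[0,0,0],0.3],[[0,0,-16],[0,0,0],0.3]]' 15
python3 - <<'E'
from h import *
f=manip.grab_frame("top");W=cloud(f);cv2.imwrite("pics/t2.png",f["pixels"])
f2=manip.grab_frame("scene");W2=cloud(f2)
for w in(W,W2):
  for nm,x,y,h in(("A",.48,-.2675,.128),("lamp",.565,-.0477,.123),("spare",.658,-.052,.128)):
    p=sel(w,(x-.04,x+.04),(y-.04,y+.04),(h-.006,h+.004));print(nm,len(p),((p.min(0)+p.max(0))/2).round(4) if len(p) else "")
to(.565,-.0475,.23,0)
E
```

```text
t: 17.72
ee_pos: [0.4805, -0.2656, 0.2273]
tool_rot: [0.002, 1.0, 0.028, 0.002]
ft_force: [1.2, 0.1, 0.7]
finger_gap: 0.65
gripper_force: 0.0
A 0 
lamp 71 [ 0.5636 -0.0475  0.1221]
spare 69 [ 0.6574 -0.0523  0.1271]
A 66 [ 0.4815 -0.2641  0.1261]
lamp 69 [ 0.5668 -0.0476  0.1213]
spare 85 [ 0.6595 -0.0519  0.1265]
shift cm [  9.78 -21.22  -0.65] rot [-0.01  0.01  3.2 ]
```

View pics/t2.png

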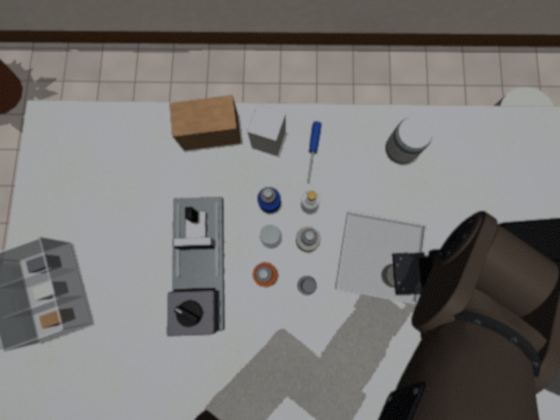

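The top view shows bulb A standing in the tray (390,275), the knob at off, the jaw open, and the shelf lamp unmoved at (308,237). Next is the lamp.

```bash
python3 -m pendant '[[[2,-4,0],[0,0,3.2],0.3],[[4,-8,0],[0,0,3.2],0.3],[[6,-12,0],[0,0,3.2],0.3],[[8,-16,0],[0,0,3.2],0.3],[[9.8,-20,0],[0,0,3.2],0.3],[[9.8,-21.2,0],[0,0,3.2],0.3],[[9.8,-21.2,0],[0,0,3.2],0.3],[[9.8,-21.2,0],[0,0,3.2],0.3]]' 15
python3 - <<'E'
from h import *
f=manip.grab_frame("wrist");W=cloud(f)
for nm,x,y,h in(("lamp",.565,-.0477,.123),("spare",.658,-.052,.128)):
    p=sel(W,(x-.04,x+.04),(y-.04,y+.04),(h-.006,h+.004));print(nm,rect(p) if len(p) else "")
to(.565,-.0475,.062,0)
E
```

```text
t: 18.48
ee_pos: [0.565, -0.0465, 0.222]
tool_rot: [-0.0, 1.0, 0.001, -0.002]
ft_force: [0.5, 0.7, 0.1]
finger_gap: 0.648
gripper_force: 0.0
lamp ([564.7, -48.3], [20.9, 21.0], 11.19, 454)
spare ([658.2, -52.6], [20.4, 20.9], 89.94, 577)
shift cm [ 5.000e-02 -1.000e-02  1.603e+01] rot [-0.01  0.16  0.07]
```

```bash
python3 -m pendant '[[[0,0.1,4],[0,0,0],0.3],[[0,0.1,8],[0,0,0],0.3],[[0,0.1,12],[0,0,0],0.3],[[0,0.1,15],[0,0,0],0.3],[[0,0.1,16],[0,0,0],0.3],[[0,0.1,16],[0,0,0],-1],[[0,0.1,16],[0,0,0],-1],[[0,0.1,16],[0,0,0],-1],[[0,0.1,16],[0,0,0],-1],[[0,0.1,16],[0,0,0],-1],[[0,0.1,16],[0,0,0],-1],[[0,0.1,16],[0,0,0],-1]]' 15
python3 -m pendant '[[[0,0,-1],[0,0,0],-1],[[0,0,-3],[0,0,0],-1],[[0,0,-6],[0,0,0],-1],[[0,0,-10],[0,0,0],-1],[[0,0,-14],[0,0,0],-1],[[0,0,-18],[0,0,0],-1],[[0,0,-20],[0,0,0],-1],[[0,0,-20],[0,0,0],-1]]' 15
python3 - <<'E'
from h import *
to(.571,-.1995,.26,0)
E
```

```text
t: 19.53
ee_pos: [0.5664, -0.0489, 0.0656]
tool_rot: [0.0, 1.0, 0.0, 0.001]
ft_force: [-0.0, 0.2, 7.9]
finger_gap: 0.397
gripper_force: 15.0
t: 20.2
ee_pos: [0.5667, -0.0489, 0.27]
tool_rot: [0.001, 1.0, 0.0, 0.004]
ft_force: [-0.6, 0.0, -1.3]
finger_gap: 0.397
gripper_force: 15.0
shift cm [ 0.41 15.05  1.03] rot [ 0.1  -0.49  0.02]
```

```bash
python3 -m pendant '[[[0.1,4,0],[0,0,0],-1],[[0.2,8,0],[0,0,0],-1],[[0.4,12,0],[0,0,0],-1],[[0.4,15,0],[0,0,0],-1],[[0.4,15,0],[0,0,0],-1],[[0.4,15,4],[0,0,0],-1],[[0.4,15,8],[0,0,0],-1],[[0.4,15,12],[0,0,0],-1],[[0.4,15,16],[0,0,0],-1],[[0.4,15,18],[0,0,0],-1],[[0.4,15,18.5],[0,0,0],-1],[[0.4,15,18.5],[0,0,0],-1]]' 15
```

```text
t: 21.2
ee_pos: [0.5688, -0.1982, 0.0778]
tool_rot: [-0.001, 1.0, 0.0, -0.001]
ft_force: [-0.9, 0.7, -1.0]
finger_gap: 0.393
gripper_force: 15.0
```

```bash
python3 -m pendant '[[[0,0,0.3],[0,0,0],-1],[[0,0,0.5],[0,0,0],-1],[[0,0,0.7],[0,0,0],-1],[[0,0,0.8],[0,0,0],-1],[[0,0,0.8],[0,0,0],-1]]' 15
```

```text
t: 21.62
ee_pos: [0.5697, -0.1989, 0.0716]
tool_rot: [0.0, 1.0, 0.0, 0.0]
ft_force: [0.1, -0.6, -1.3]
finger_gap: 0.397
gripper_force: 15.0
```

```bash
python3 -m pendant '[[[0,0,0.2],[0,0,0],-1],[[0,0,0.3],[0,0,0],-1],[[0,0,0.4],[0,0,0],-1],[[0,0,0.4],[0,0,0],-1]]' 15
```

```text
t: 21.95
ee_pos: [0.5706, -0.1984, 0.0692]
tool_rot: [0.0, 1.0, -0.0, 0.002]
ft_force: [-2.2, 6.4, 17.0]
finger_gap: 0.396
gripper_force: 15.0
```

```bash
python3 -m pendant '[[[0,0,-0.2],[0,0,0],-1],[[0,0,-0.2],[0,0,0],0.3],[[0,0,-0.2],[0,0,0],0.3],[[0,0,-0.2],[0,0,0],0.3],[[0,0,-0.2],[0,0,0],0.3],[[0,0,-0.2],[0,0,0],0.3],[[0,0,-4],[0,0,0],0.3],[[0,0,-8],[0,0,0],0.3],[[0,0,-12],[0,0,0],0.3],[[0,0,-16],[0,0,0],0.3],[[0,0,-16],[0,0,0],0.3]]' 12
python3 - <<'E'
from h import *
to(.6582,-.0526,.23,0)
E
```

```text
t: 22.87
ee_pos: [0.5719, -0.1999, 0.2347]
tool_rot: [0.002, 1.0, 0.0, 0.005]
ft_force: [0.7, 0.2, 0.6]
finger_gap: 0.648
gripper_force: 0.0
shift cm [  8.63 -14.73   0.49] rot [ 0.28 -0.58  0.01]
```

```bash
python3 -m pendant '[[[2,-3.5,0],[0,0,0],0.3],[[4,-7,0],[0,0,0],0.3],[[6,-10.5,0],[0,0,0],0.3],[[8,-14,0],[0,0,0],0.3],[[8.7,-14.7,0],[0,0,0],0.3],[[8.7,-14.7,0],[0,0,0],0.3],[[8.7,-14.7,0],[0,0,0],0.3]]' 12
python3 - <<'E'
from h import *
f=manip.grab_frame("wrist");W=cloud(f)
x,y,h=.658,-.052,.128
p=sel(W,(x-.04,x+.04),(y-.04,y+.04),(h-.006,h+.004));print(rect(p))
for n in("scene","top"):
  f=manip.grab_frame(n);W=cloud(f)
  if n=="scene":cv2.imwrite("pics/s4.png",f["pixels"])
  for x,y in((.48,-.265),(.571,-.199)):
    p=sel(W,(x-.04,x+.04),(y-.04,y+.04),(.118,.136));print(n,len(p),((p.min(0)+p.max(0))/2).round(4) if len(p) else "")
to(.6582,-.0526,.078,0)
E
```

```text
t: 23.45
ee_pos: [0.6563, -0.0518, 0.2263]
tool_rot: [0.0, 1.0, 0.001, -0.0]
ft_force: [-0.2, -0.4, 1.0]
finger_gap: 0.651
gripper_force: 0.0
([658.5, -52.8], [21.1, 20.8], 39.74, 460)
scene 82 [ 0.4811 -0.2644  0.1246]
scene 88 [ 0.5685 -0.1983  0.1244]
top 85 [ 0.4795 -0.265   0.125 ]
top 80 [ 0.5664 -0.1983  0.1253]
shift cm [ 0.23 -0.07 14.9 ] rot [ 0.01  0.02 -0.08]
```

View pics/s4.png

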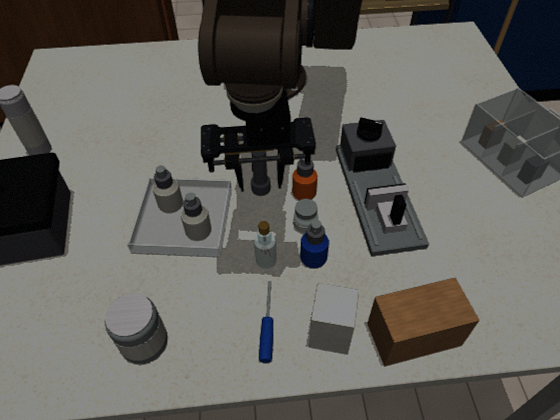

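Both frosted bulbs stand in the tray (165,190 and 195,218). Now the glass bulb.

```bash
python3 -m pendant '[[[0.2,0,4],[0,0,0],0.3],[[0.2,0,8],[0,0,0],0.3],[[0.2,0,12],[0,0,0],0.3],[[0.2,0,14],[0,0,0],0.3],[[0.2,0,14.7],[0,0,0],0.3],[[0.2,0,14.7],[0,0,0],-1],[[0.2,0,14.7],[0,0,0],-1],[[0.2,0,14.7],[0,0,0],-1],[[0.2,0,14.7],[0,0,0],-1],[[0.2,0,14.7],[0,0,0],-1],[[0.2,0,14.7],[0,0,0],-1],[[0.2,0,14.7],[0,0,0],-1]]' 12
python3 -m pendant '[[[0,0,-1],[0,0,0],-1],[[0,0,-3],[0,0,0],-1],[[0,0,-6],[0,0,0],-1],[[0,0,-10],[0,0,0],-1],[[0,0,-14],[0,0,0],-1],[[0,0,-18],[0,0,0],-1],[[0,0,-19],[0,0,0],-1],[[0,0,-19],[0,0,0],-1],[[0,0,-19],[0,0,0],-1]]' 12
python3 - <<'E'
from h import *
print(tw(-.039,0)); to(*tw(-.039,0),.27,3.25)
E
```

```text
t: 24.6
ee_pos: [0.6589, -0.0519, 0.081]
tool_rot: [0.0, 1.0, 0.0, 0.001]
ft_force: [-0.9, -0.1, 5.5]
finger_gap: 0.291
gripper_force: 12.0
t: 25.35
ee_pos: [0.6581, -0.0517, 0.2698]
tool_rot: [0.0, 1.0, 0.0, -0.0]
ft_force: [-0.3, 0.4, -1.9]
finger_gap: 0.289
gripper_force: 12.0
[0.46306272 0.22928898]
shift cm [-1.95e+01 -2.81e+01 -2.00e-02] rot [ 0.    0.01 -3.24]
```

```bash
python3 -m pendant '[[[-2.3,-3.3,0],[0,0,-3.2],-1],[[-4.6,-6.6,0],[0,0,-3.2],-1],[[-6.9,-9.9,0],[0,0,-3.2],-1],[[-9.2,-13.2,0],[0,0,-3.2],-1],[[-11.5,-16.5,0],[0,0,-3.2],-1],[[-13.8,-19.8,0],[0,0,-3.2],-1],[[-16.1,-23.1,0],[0,0,-3.2],-1],[[-18.4,-26.4,0],[0,0,-3.2],-1],[[-19.4,-28,0],[0,0,-3.2],-1],[[-19.4,-28,0],[0,0,-3.2],-1],[[-19.4,-28,0],[0,0,-3.2],-1],[[-19.4,-28,0],[0,0,-3.2],-1]]' 12
python3 - <<'E'
from h import *
to(*tw(-.039,0),.103,3.25)
f=manip.grab_frame("scene");W=cloud(f);p=sel(W,(.25,.37),(.1,.3),(.085,.095));p=sel(W,(.55,.69),(.19,.28),(.11,.12));print("handle",rect(p))
E
```

```text
t: 26.35
ee_pos: [0.4644, 0.2277, 0.2687]
tool_rot: [0.001, 1.0, 0.028, -0.001]
ft_force: [0.7, -0.5, -0.6]
finger_gap: 0.289
gripper_force: 12.0
shift cm [-0.08 -0.18 16.57] rot [ 0.05  0.13 -0.04]
handle ([616.4, 237.7], [30.7, 18.1], 4.49, 95)
```

```bash
python3 -m pendant '[[[0,-0.1,4],[0,0,0],-1],[[0,-0.1,8],[0,0,0],-1],[[0,-0.1,12],[0,0,0],-1],[[0,-0.1,14.5],[0,0,0],-1],[[0,-0.1,16],[0,0,0],-1],[[0,-0.1,16.3],[0,0,0],-1],[[0,-0.1,16.3],[0,0,0],-1],[[0,-0.1,16.3],[0,0,0],-1]]' 12
python3 - <<'E'
from h import *
to(*tw(-.039,0),.101,3.25)
E
```

```text
t: 27.07
ee_pos: [0.4652, 0.2288, 0.1076]
tool_rot: [-0.0, 1.0, 0.028, 0.0]
ft_force: [-0.3, 0.1, -0.5]
finger_gap: 0.288
gripper_force: 12.0
shift cm [-0.21 -0.06  0.66] rot [-0.   -0.04 -0.1 ]
```

```bash
python3 -m pendant '[[[-0.2,0,0.2],[0,0,0],-1],[[-0.2,0,0.4],[0,0,0],-1],[[-0.2,0,0.6],[0,0,0],-1],[[-0.2,0,0.6],[0,0,0],-1]]' 12
```

```text
t: 27.4
ee_pos: [0.4628, 0.2292, 0.1015]
tool_rot: [-0.0, 1.0, 0.028, 0.001]
ft_force: [0.8, -0.1, 1.2]
finger_gap: 0.287
gripper_force: 12.0
```

```bash
python3 -m pendant '[[[0,0,0.1],[0,0,0],-1],[[0,0,0.1],[0,0,0],0.1],[[0,0,0.1],[0,0,0],0.2],[[0,0,0.1],[0,0,0],0.2],[[0,0,0.1],[0,0,0],0.2],[[0,0,0.1],[0,0,0],0.2],[[0,0,-3],[0,0,0],0.2],[[0,0,-7],[0,0,0],0.2],[[0,0,-11],[0,0,0],0.2],[[0,0,-11],[0,0,0],0.2],[[0,0,-11],[0,0,0],0.2]]' 15
python3 - <<'E'
from h import *
f=manip.grab_frame("wrist");W=cloud(f)
x,y=.463,.229
p=sel(W,(x-.04,x+.04),(y-.04,y+.04),(.14,.154));r=rect(p);print(r)
c=R.from_euler("z",-TY,degrees=True).apply(np.append(np.array(r[0])/1000-T0,0));print("spare in tester",c.round(4))
to(.6147,.2376,.21,3.25)
E
```

```text
t: 28.32
ee_pos: [0.463, 0.2293, 0.2129]
tool_rot: [-0.001, 1.0, 0.028, 0.002]
ft_force: [-0.4, -0.3, -0.8]
finger_gap: 0.598
gripper_force: 0.0
([464.4, 227.5], [21.2, 20.9], 13.7, 600)
spare in tester [-0.0378 -0.0019  0.    ]
shift cm [15.26 -0.    0.14] rot [-0.01 -0.05 -0.04]
```

```bash
python3 -m pendant '[[[4,0,0],[0,0,0],0.2],[[8,0,0],[0,0,0],0.2],[[12,0,0],[0,0,0],0.2],[[15.2,0,0],[0,0,0],0.1],[[15.2,0,0],[0,0,0],0],[[15.2,0,0],[0,0,0],0],[[15.2,0,4],[0,0,0],0],[[15.2,0,8],[0,0,0],0],[[15.2,0,12],[0,0,0],0],[[15.2,0,13.5],[0,0,0],0],[[15.2,0,13.5],[0,0,0],0]]' 20
python3 -m pendant '[[[0,0,0],[0,0,0],-1],[[0,0,0],[0,0,0],-1],[[0,0,0],[0,0,0],-1],[[0,0,0],[0,0,0],-1],[[0,0,0],[0,0,0],-1],[[0,0,0],[0,0,0],-1],[[0,0,0],[0,0,0],-1]]' 20
python3 - <<'E'
from h import *
to(*tw(.016+.045,0),.077,3.25)
E
```

```text
t: 29.28
ee_pos: [0.6106, 0.2369, 0.0711]
tool_rot: [0.001, 1.0, 0.028, -0.004]
ft_force: [0.4, -0.2, 0.7]
finger_gap: 0.498
gripper_force: 0.0
t: 29.87
ee_pos: [0.6145, 0.2382, 0.0772]
tool_rot: [-0.0, 1.0, 0.028, 0.001]
ft_force: [-2.5, 3.8, 7.4]
finger_gap: 0.191
gripper_force: 20.0
shift cm [-5.17  0.03  0.01] rot [-0.05 -0.1  -0.04]
```

```bash
python3 -m pendant '[[[-0.5,0,0],[0,0,0],-1],[[-1,0,0],[0,0,0],-1],[[-1.5,0,0],[0,0,0],-1],[[-2,0,0],[0,0,0],-1],[[-2.5,0,0],[0,0,0],-1],[[-3,0,0],[0,0,0],-1],[[-3.5,0,0],[0,0,0],-1],[[-4,0,0],[0,0,0],-1],[[-4.3,0,0],[0,0,0],-1],[[-4.5,0,0],[0,0,0],-1],[[-4.5,0,0],[0,0,0],-1]]' 20
python3 -m pendant '[[[-0.1,0,0],[0,0,0],-1],[[-0.2,0,0],[0,0,0],-1],[[-0.2,0,0],[0,0,0],-1]]' 20
python3 - <<'E'
from h import *
to(*tw(.016+.045,0),.077,3.25)
E
```

```text
t: 30.78
ee_pos: [0.5699, 0.2356, 0.0771]
tool_rot: [-0.0, 1.0, 0.028, 0.001]
ft_force: [1.3, 4.7, 8.1]
finger_gap: 0.186
gripper_force: 20.0
t: 31.03
ee_pos: [0.5683, 0.2356, 0.0772]
tool_rot: [-0.001, 1.0, 0.028, 0.002]
ft_force: [2.4, 4.2, 7.0]
finger_gap: 0.183
gripper_force: 20.0
shift cm [-0.54  0.03  0.02] rot [-0.06 -0.19 -0.04]
```

```bash
python3 -m pendant '[[[-0.1,0,0],[0,0,0],-1],[[-0.2,0,0],[0,0,0],-1],[[-0.3,0,0],[0,0,0],-1],[[-0.3,0,0],[0,0,0],-1]]' 20
python3 -m pendant '[[[-0.1,0,0],[0,0,0],-1],[[-0.1,0,0],[0,0,0],-1],[[-0.1,0,0],[0,0,0],-1]]' 20
```

```text
t: 31.37
ee_pos: [0.5654, 0.2354, 0.0771]
tool_rot: [-0.001, 1.0, 0.028, 0.002]
ft_force: [1.2, 4.8, 5.4]
finger_gap: 0.19
gripper_force: 20.0
t: 31.62
ee_pos: [0.5645, 0.2353, 0.0772]
tool_rot: [-0.001, 1.0, 0.028, 0.002]
ft_force: [3.1, 4.4, 5.7]
finger_gap: 0.185
gripper_force: 20.0
```

```bash
python3 -m pendant '[[[-0.1,0,0],[0,0,0],-1],[[-0.1,0,0],[0,0,0],-1],[[-0.1,0,0],[0,0,0],-1]]' 20
python3 - <<'E'
from h import *
to(*tw(.016+.045,0),.077,3.25)
f=manip.grab_frame("top");W=cloud(f)
for b in(((.43,.50),(.19,.26),(.14,.154)),):
    p=sel(W,*b);print(rect(p),R.from_euler("z",-TY,degrees=True).apply(np.append(np.array(rect(p)[0])/1000-T0,0)))
E
```

```text
t: 31.87
ee_pos: [0.5635, 0.2353, 0.0771]
tool_rot: [-0.001, 1.0, 0.028, 0.002]
ft_force: [3.0, 4.1, 5.3]
finger_gap: 0.186
gripper_force: 20.0
shift cm [-0.06  0.03  0.01] rot [-0.06 -0.2  -0.04]
([460.4, 225.0], [19.8, 16.5], 11.5, 66) [-0.0419016  -0.00413113  0.        ]
```

```bash
python3 -m pendant '[[[-0.05,0,0],[0,0,0],-1],[[-0.05,0,0],[0,0,0],-1]]' 20; python3 -m pendant '[[[-0.05,0,0],[0,0,0],-1],[[-0.05,0,0],[0,0,0],-1]]' 20
```

```text
t: 32.08
ee_pos: [0.5632, 0.2353, 0.0772]
tool_rot: [-0.001, 1.0, 0.028, 0.002]
ft_force: [3.9, 3.9, 5.4]
finger_gap: 0.185
gripper_force: 20.0
t: 32.25
ee_pos: [0.5632, 0.2353, 0.0772]
tool_rot: [-0.001, 1.0, 0.028, 0.003]
ft_force: [6.4, 3.0, 4.3]
finger_gap: 0.184
gripper_force: 20.0
```

```bash
python3 -m pendant '[[[-0.05,0,0],[0,0,0],-1],[[-0.05,0,0],[0,0,0],-1],[[-0.05,0,0],[0,0,0],-1]]' 20
python3 -m pendant '[[[0,0,0],[0,0,0],0],[[0,0,0],[0,0,0],0],[[0,0,0],[0,0,0],0],[[0,0,0],[0,0,0],0],[[0,0,-4],[0,0,0],0],[[0,0,-8],[0,0,0],0],[[0,0,-12],[0,0,0],0],[[0,0,-14],[0,0,0],0],[[0,0,-14],[0,0,0],0],[[0,0,-14],[0,0,0],0]]'
python3 - <<'E'
from h import *
f=manip.grab_frame("wrist");W=cloud(f);cv2.imwrite("pics/w5.png",f["pixels"])
for b in(((.43,.50),(.19,.26),(.14,.154)),((.52,.62),(.19,.28),(.108,.12)),((.33,.43),(.17,.27),(.122,.138))):
    p=sel(W,*b)
    if len(p): print(rect(p),R.from_euler("z",-TY,degrees=True).apply(np.append(np.array(rect(p)[0])/1000-T0,0)).round(4))
to(.382,.2245,.215,63.5)
E
```

```text
t: 32.5
ee_pos: [0.5632, 0.2353, 0.0772]
tool_rot: [-0.001, 1.0, 0.028, 0.003]
ft_force: [9.0, 4.4, 3.0]
finger_gap: 0.189
gripper_force: 20.0
t: 33.33
ee_pos: [0.5608, 0.2345, 0.2168]
tool_rot: [-0.0, 1.0, 0.028, 0.001]
ft_force: [-0.5, 0.4, -2.0]
finger_gap: 0.498
gripper_force: 0.0
([459.0, 226.6], [16.0, 22.0], 3.03, 310) [-0.0432 -0.0025  0.    ]
([562.6, 234.9], [30.5, 17.5], 3.31, 631) [ 0.0607 -0.      0.    ]
shift cm [-1.786e+01 -1.000e-02  5.000e-02] rot [-1.00e-02  5.00e-02 -6.03e+01]
```

View pics/w5.png

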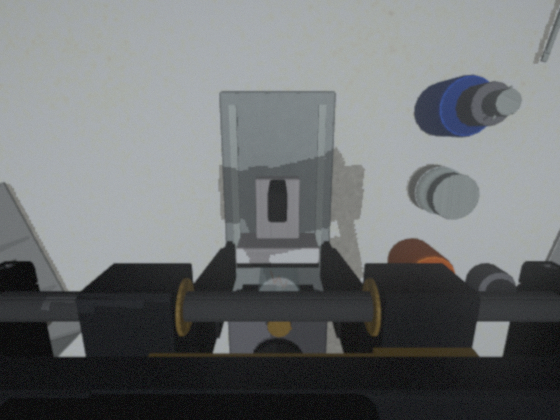

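```bash
python3 -m pendant '[[[-3,0,0],[0,0,-7],0],[[-6,0,0],[0,0,-14],0],[[-9,0,0],[0,0,-21],0],[[-12,0,0],[0,0,-28],0],[[-15,0,0],[0,0,-35],0],[[-17.9,0,0],[0,0,-42],0],[[-17.9,0,0],[0,0,-49],0],[[-17.9,0,0],[0,0,-56],0],[[-17.9,0,0],[0,0,-60.3],0],[[-17.9,0,0],[0,0,-60.3],0],[[-17.9,0,0],[0,0,-60.3],0],[[-17.9,0,0],[0,0,-60.3],0]]' 40
python3 - <<'E'
from h import *
to(.382,.2245,.098,63.5)
f=manip.grab_frame("wrist");W=cloud(f)
for b in(((.43,.50),(.19,.26),(.14,.154)),((.33,.43),(.17,.27),(.122,.138))):
    p=sel(W,*b)
    if len(p): print(rect(p),R.from_euler("z",-TY,degrees=True).apply(np.append(np.array(rect(p)[0])/1000-T0,0)).round(4))
E
```

```text
t: 34.38
ee_pos: [0.3818, 0.2244, 0.2152]
tool_rot: [-0.0, 0.851, 0.525, -0.001]
ft_force: [0.0, 0.7, -0.9]
finger_gap: 0.5
gripper_force: 0.0
shift cm [ 0.03  0.02 11.72] rot [-0.06  0.08 -0.16]
([460.5, 227.5], [21.3, 21.0], 12.89, 666) [-0.0417 -0.0016  0.    ]
([381.7, 224.3], [55.8, 13.6], 63.6, 1037) [-0.1205 -0.0004  0.    ]
```

The spare sits at x = −41.7 mm, against the pad. Grip the knob and turn it clockwise.

```bash
python3 -m pendant '[[[0,0,4],[0,0,0],0],[[0,0,8],[0,0,0],0],[[0,0,11],[0,0,0],0],[[0,0,11.7],[0,0,0],0],[[0,0,11.7],[0,0,0],0],[[0,0,11.7],[0,0,0],-1],[[0,0,11.7],[0,0,0],-1],[[0,0,11.7],[0,0,0],-1],[[0,0,11.7],[0,0,0],-1],[[0,0,11.7],[0,0,0],-1],[[0,0,11.7],[0,0,0],-1],[[0,0,11.7],[0,0,0],-1]]' 40
python3 -m pendant '[[[0,0,0],[0,0,6],-1],[[0,0,0],[0,0,12],-1],[[0,0,0],[0,0,18],-1],[[0,0,0],[0,0,24],-1],[[0,0,0],[0,0,30],-1],[[0,0,0],[0,0,36],-1],[[0,0,0],[0,0,42],-1],[[0,0,0],[0,0,48],-1],[[0,0,0],[0,0,54],-1],[[0,0,0],[0,0,60],-1],[[0,0,0],[0,0,60],-1],[[0,0,0],[0,0,60],-1]]' 40
python3 -m pendant '[[[0,0,0],[0,0,0],0],[[0,0,0],[0,0,0],0],[[0,0,0],[0,0,0],0],[[0,0,0],[0,0,0],0],[[0,0,-4],[0,0,0],0],[[0,0,-8],[0,0,0],0],[[0,0,-12],[0,0,0],0],[[0,0,-15],[0,0,0],0],[[0,0,-15],[0,0,0],0],[[0,0,-15],[0,0,0],0]]'
python3 - <<'E'
from h import *
f=manip.grab_frame("wrist");W=cloud(f);f2=manip.grab_frame("scene");cv2.imwrite("pics/s6.png",f2["pixels"]);W2=cloud(f2)
for w in(W,W2):
  for b in(((.43,.50),(.19,.26),(.14,.154)),((.33,.43),(.17,.27),(.122,.138)),((.52,.62),(.19,.28),(.108,.12))):
    p=sel(w,*b)
    if len(p)>5: print(rect(p),R.from_euler("z",-TY,degrees=True).apply(np.append(np.array(rect(p)[0])/1000-T0,0)).round(4))
E
```

```text
t: 35.43
ee_pos: [0.3819, 0.2248, 0.0996]
tool_rot: [-0.0, 0.85, 0.526, 0.0]
ft_force: [-3.1, 1.6, 8.6]
finger_gap: 0.146
gripper_force: 40.0
t: 36.43
ee_pos: [0.3818, 0.2248, 0.0996]
tool_rot: [-0.0, 1.0, 0.03, 0.0]
ft_force: [-3.6, 2.4, 7.7]
finger_gap: 0.139
gripper_force: 40.0
t: 37.27
ee_pos: [0.3824, 0.2247, 0.2501]
tool_rot: [-0.0, 1.0, 0.031, 0.002]
ft_force: [0.1, 0.1, -0.9]
finger_gap: 0.501
gripper_force: 0.0
([460.6, 227.5], [20.8, 20.9], 9.75, 525) [-0.0416 -0.0016  0.    ]
([382.4, 224.1], [55.0, 12.8], 3.41, 801) [-0.1198 -0.0006  0.    ]
([553.9, 234.2], [14.8, 17.8], 3.34, 422) [ 0.052  -0.0002  0.    ]
([463.2, 228.1], [21.7, 20.5], 35.25, 67) [-0.0389 -0.0012  0.    ]
([384.9, 224.5], [61.9, 14.9], 2.66, 123) [-0.1173 -0.0004  0.    ]
([564.5, 234.4], [29.9, 17.7], 2.98, 93) [ 0.0626 -0.0006  0.    ]
```

View pics/s6.png

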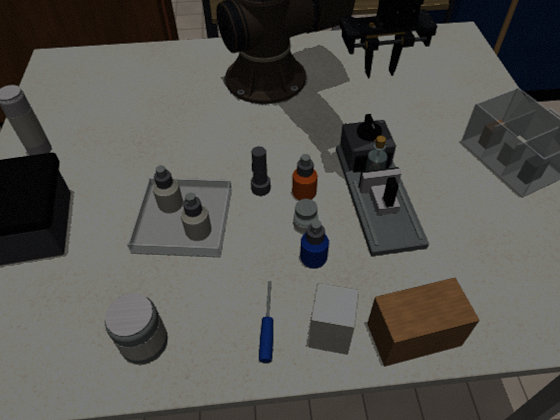

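The scene view shows both frosted bulbs upright in the tray (165,190 and 195,218), the glass bulb clamped in the tester (378,155), the knob back at on, and the bystanders where they were.

```bash
python3 -c "
from station import manip
print(manip.sign_off())"
```

```text
the job is handed in; nothing more can be done
None
```

The job is handed in at about 37 s: both frosted bulbs (the tested one and the only one on the shelf) stand in the tray, the glass bulb is held in the tester, the knob is back at on, and the other things were left in place; the hand-in returned no verdict.

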